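# Switch the gas changeover valve through its L-shaped gate

## Robot

A 7-joint arm with a two-finger parallel gripper is mounted at the origin on a cart in front of the work surface, level with it; the furniture and walls round the work are solid. World frame = base frame: x ahead of the robot, y to its left, z up, the work surface at z = 0. Lengths are in mm, angles in rad, forces in N, time in s.
With the tool pointing down it reaches from about 400 to 875 mm from the base axis. Payload 6.5 kg.
Tool frame: the origin (TCP) lies midway between the tips of the shut fingers; the grasp point (between the pads) lies ctrl.grip_depth behind it (ctrl.grip_depth is the distance from the TCP to the grasp point, in mm); z points along the fingers, y is the line along which they close (so a half turn about z gives the same grasp; the last joint's range is limited). The gripper opens to 85 mm and grips with 20 to 120 N. Pads are 22 mm wide; open, the fingers measure 114 mm over their backs; the gripper's body (76 mm by 85 mm) begins 54 mm behind the grasp point. The pads swing forward as they close: fully open they stand 13 mm farther back than shut.
Start: joints at [-1.39, 0.536, -0.004, 1.538, 0.003, 1.067, -0.071], TCP at [158.792, 630.298, 231.29] pointing down, gripper open.
Joint ranges: [-2.7, 2.7], [-0.37, 2.16], [-1.27, 1.26], [0.24, 2.4], [-1.31, 4.45], [0.19, 1.91], [-2.76, 2.76]. Speed limits (rad/s): [2.39, 2.39, 3.14, 3.14, 3.14, 3.14, 3.14].

## Interface

Orientations are given as a rotation vector (axis times angle).
In Python, from rig import ctrl, get_image, get_calibration, order, boxes_of gives the robot as it stands.
- The arm moves only by the shell command python3 -m jog 'ROWS' [FORCE]. ROWS is JSON, a list that holds one entry, the list of rows, each a list of 7 numbers: the closure, from 0 (fully open) to 1 (shut), then the shift along the tool's x, y, z in m, then the turn, a rotation vector about the tool's x, y, z in rad. In form: [[[hand, dx, dy, dz, rx, ry, rz], ...]]. A call has 1 to 20 rows; each row shifts and turns the commanded pose from where the row before left it, along the tool's axes as they then stand; what a row does not reach is not made up. A row lasts 1/8 s, in which the tool goes at most 62.5 mm and 10.7 degrees, less where a joint would pass 70% of its speed; a pose out of reach is approached as far as the arm can. A call with a gripper value outside its range is refused whole. The fingers move at their own pace and stop on an object; FORCE is the grip in N (left out, the last holds). Time passes only in rows, so rows that do not move let the fingers close. It gives the time, the measured TCP pose, the force, the opening and the grip force at its end, in the units of the state.
- ctrl.sense(): the state, without advancing time (a new reading comes with each control period).
- get_image(name): name is "side" or "top" or "wrist"; returns the picture (480x640x3 uint8, red, green, blue); there is no depth.
- get_calibration(name): a dict with "fov_y" (degrees; the focal length in pixels is half the picture's height over the tangent of half this angle, whatever the lens; pixels are square), "cx", "cy" (the principal point, pixels), "eye" and "rotation" of the camera in the world; the wrist camera has in their place "tool_from_camera" (4x4, takes a point from camera to tool coordinates, whose origin is the TCP and whose axes are the flange's). Camera axes: x right, y up, looking along -z (the intrinsics and any distortion apply to the point x, -y, -z); pixel columns grow to the right and rows downward; lengths in mm; the calibration is good to about 2 mm. A picture is of the moment at which its call begins: read the wrist's pose just before it. get_calibration takes no time and is no camera call.
- order.close_job(): hands the job in; it is judged then, once.
Trained networks look in the newest picture that a camera, given by its name, has taken for a name from the list of things; names that differ only in an ending like _2 or _b are one class to them, and where a whole thing is asked for, a point or a joint stands for the part that bears it (a point fixed in the world has none). Each returns a list of dicts, best first, with "conf" (0 to 1); they miss things now and then, are a little off and sometimes report something else, mostly with a low value. They report only what shows in the picture. A call takes as long as a camera call.
- boxes_of(camera, query): "box" ([left, top, right, bottom] in pixels, round what is visible of it).
The state is a dict: "t": time; "qpos": joint angles; "dq": joint speeds; "joint_torque": joint torques, N m; "ee_pos": TCP position; "eef_rot": TCP orientation; "force": force on the tool from outside, world axes, zero at the start; "wrist_torque": the same for the moment, N m; "width": opening from 0.0 (shut) to 1.0 (fully open); "finger_force": force on a finger pad.
Only numpy, scipy, OpenCV 4.12 (cv2) and the standard library are available. Lean on these libraries where they do the work, as an engineer would, in place of code of your own. Each camera call takes 0.05 s, during which the arm holds its last target. There are 200 camera calls.

## Task

Switch over the gas changeover valve whose cover has the L-shaped slot: with your fingertips against its side, push the knob along the long leg of the slot to the corner, then round the corner and along the short leg until it stops at the very end, and come away from it. Only push the knob, do not take it between the fingers. Leave alone the knob of the neighbouring valve with the straight slot and the small parts and tools lying about.

Things in the scene. Friction and masses are not known exactly. Their poses are not given: they have to be found in the camera images.
- gate_box: The valve to switch: grey box 150 (x) x 130 (y) x 44 mm high, bare flat aluminium cover, fixed; tube fittings reach 20 mm out of its back (+x); origin at the centre of its underside, yaw within 0.45 rad. The L-shaped slot's centre line, in mm in its frame: start (-35, -25), 65 along +x to the corner (30, -25), then 50 along +y to the end (30, 25). 1 mm screw heads at the cover's corners.
- gate_knob_mid (a point): Middle of the knob to push, on its axis, 21 mm above the cover: black cylindrical knob, 22 mm in diameter, from 4 to 38 mm above the cover, on an 11 mm steel pin that stands in a 14 mm wide slot, L-shaped. It cannot turn, tilt or be lifted out. It stays where it is left; sliding it takes 1 to 2 N, and the slot's ends are hard stops.
- gate_slide (a joint): Travel of that knob along the box's +x (the long leg), m: 0 at the start of the slot, 0.065 at the corner and all along the short leg. Begins between 0 and 0.02.
- gate_knob (a joint): Travel of that knob along the box's +y (the short leg), m: 0 on the long leg and at the corner, 0.050 at the very end. The slot leaves the pin 1.5 mm of play.
- slot_corner (a point): Corner of the L-shaped slot: centre line, at the height of the cover.
- slot_end (a point): Far end of the short leg, where the knob's axis must finally stand: centre line, at the height of the cover.
- straight_box: The neighbouring valve, to be left alone: grey box 150 (x) x 130 (y) x 44 mm high, bare flat aluminium cover, fixed; tube fittings reach 20 mm out of its back (+x); origin at the centre of its underside, yaw within 0.45 rad. A straight 70 mm slot along x runs through the middle of its cover. The two valves may stand in either order, left and right.
- straight_knob_mid (a point): Middle of the neighbouring valve's knob, 21 mm above its cover: black cylindrical knob, 22 mm in diameter, from 4 to 38 mm above the cover, on an 11 mm steel pin that stands in a 14 mm wide slot, straight. Leave alone.
- nut: Loose steel hex nut, 19x22x9 mm, lying on the cover of the L-slot valve, about 50 mm to -x and 45 mm to +y of that box's centre, inside the angle of the L. Leave alone. Origin at the centre of its underside.
- bolt: Loose steel hex bolt standing on its head, 46 mm high, on the worktop beside the L-slot valve, 20 mm off its +y face. Leave alone. Origin at the centre of its underside.
- fitting_black: Loose black push-in tube fitting, 19 mm thick, 32 mm high, standing on the worktop in front (-x) of the L-slot valve. Leave alone. Origin at the centre of its underside.
- fitting_blue: Loose push-in tube fitting with a blue collar, 19 mm thick, 32 mm high, standing in front (-x) of the straight-slot valve. Leave alone. Origin at the centre of its underside.
- ptfe_reel: Loose reel of white thread-seal tape, 48 mm wide, 13 mm high, lying behind the valves. Leave alone. Origin at the centre of its underside.
- marker: Loose white marker pen with a black cap, 80x100x16 mm as it lies, behind the valves. Leave alone. Origin at the centre of its underside.

How it is judged:
By the outcome, as a careful person would: the job done as asked, in the order asked, and still so for the second after the job is handed in, with the robot touching nothing.
It also fails if it takes over 35 s, if anything falls off the work surface, if the arm or the gripper's body presses on something with over 40 N, if the wrist force passes 120 N, or if a joint passes its speed limit or range.

## Working session

There is one attempt and no reset: what is moved stays moved. The work goes in short steps, Python scripts to look and compute and a shell command to move; the robot and the scene stay as the last step left them, time stands still between calls to the robot, and variables do not carry over. Pictures are saved under pics/ and viewed, at most 10 in all, crops included, and the job is handed in when it is done.

```bash
mkdir -p pics; python3 - <<'E'
from rig import *
import cv2
s=ctrl.sense();print(s['t'],s['ee_pos'],s['eef_rot'],s['width'],ctrl.grip_depth)
for c in ("top","side"):
    im=get_image(c);cv2.imwrite(f"pics/{c}0.png",im[:,:,::-1])
    k=get_calibration(c);print(c,{a:(b.tolist() if hasattr(b,'tolist') else b) for a,b in k.items()})
    for q in ("gate_box","gate_knob_mid","straight_box","straight_knob_mid","nut","bolt","fitting_black"):
        print(q,[(([round(float(v)) for v in b['box']]),round(b['conf'],2)) for b in boxes_of(c,q)[:2]])
print(get_calibration("wrist"))
E
```

```text
0.0 [158.67069865 629.68359387 230.40881156] [-3.86663594e-01 -3.11760132e+00  2.72540263e-03] 0.9995668830937806 18.700000000000003
top {'fov_y': 50.19639907509948, 'cx': 325.7714119765921, 'cy': 243.4449762680341, 'eye': [284.27199800556315, -74.72171639406344, 1179.459042859344], 'rotation': [0.19832428699808677, -0.21991951056756306, -1.6997043743578795]}
gate_box []
gate_knob_mid [([268, 282, 277, 295], 0.54)]
straight_box [([381, 224, 459, 294], 0.6), ([240, 303, 248, 314], 0.23)]
straight_knob_mid []
nut [([240, 303, 247, 312], 0.63)]
bolt [([230, 244, 296, 328], 0.59)]
fitting_black [([260, 325, 271, 332], 0.47)]
side {'fov_y': 47.65039588382632, 'cx': 315.33264692035385, 'cy': 240.1988088821821, 'eye': [379.2019012419966, 749.0697554117962, 423.23594632336255], 'rotation': [0.1745468336730717, -1.6485749441475848, -2.4296773671476677]}
gate_box [([269, 271, 392, 352], 0.56)]
gate_knob_mid [([342, 265, 354, 297], 0.82)]
straight_box [([309, 197, 396, 247], 0.95)]
straight_knob_mid [([344, 197, 356, 219], 0.65), ([307, 199, 393, 248], 0.17)]
nut [([358, 311, 370, 324], 0.54)]
bolt [([343, 328, 354, 359], 0.72)]
fitting_black [([394, 321, 407, 336], 0.78)]
{'fov_y': 64.90921748617079, 'cx': 313.1738960936527, 'cy': 237.5995628804841, 'tool_from_camera': array([[-8.43035042e-05,  9.58802638e-01,  2.84073043e-01,
         7.25683171e+01],
       [ 9.99999231e-01,  4.32219578e-04, -1.16205969e-03,
         9.23150839e-01],
       [-1.23696783e-03,  2.84072726e-01, -9.58801938e-01,
        -1.41892956e+02],
       [ 0.00000000e+00,  0.00000000e+00,  0.00000000e+00,
         1.00000000e+00]])}
```

```bash
python3 - <<'E'
import cv2
t=cv2.imread("pics/top0.png")[190:370,190:480];s=cv2.imread("pics/side0.png")[170:390,220:450]
cv2.imwrite("pics/a.png",cv2.resize(t,None,fx=2.7,fy=2.7,interpolation=2));cv2.imwrite("pics/b.png",cv2.resize(s,None,fx=2.7,fy=2.7,interpolation=2))
E
```

```text
(no output)
```

View pics/a.png

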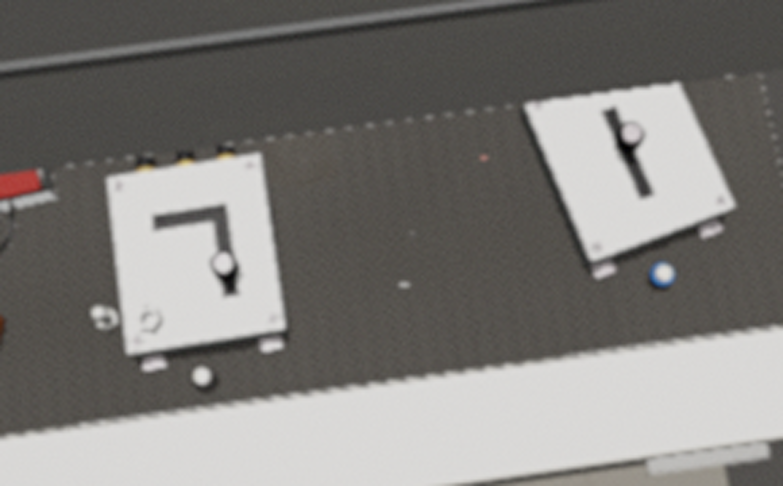

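View pics/b.png

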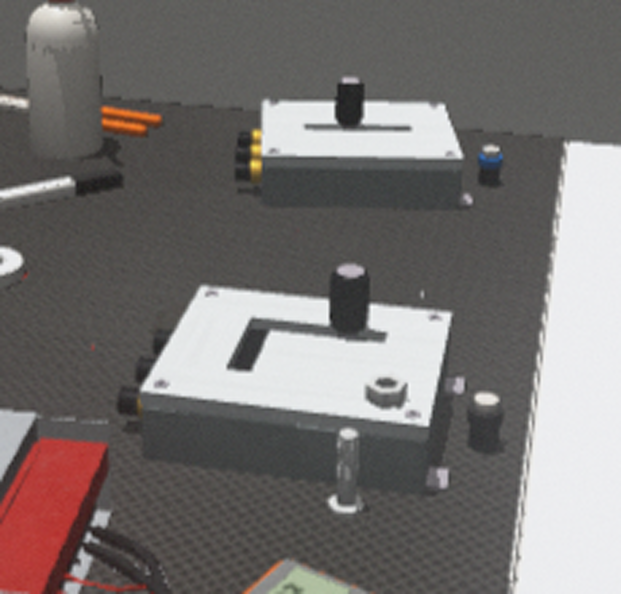

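The top crop shows the L-slot box on the left. Its cover corners are about (107,177), (262,153), (286,330), (127,355), the knob cap is at (223,263), and the nut is at (150,320). The side crop agrees: the knob is at (350,300) and the slot corner near (255,322). The bolt stands off the +y face.

```bash
cat > h.py <<'E'
import numpy as np
from scipy.spatial.transform import Rotation as R
from rig import *
def proj(P,k,T=None):
    P=np.atleast_2d(P).astype(float)
    if T is None: c=R.from_rotvec(k['rotation']).inv().apply(P-np.array(k['eye']))
    else: c=(np.c_[P,np.ones(len(P))]@np.linalg.inv(T).T)[:,:3]
    f=240/np.tan(np.radians(k['fov_y'])/2)
    return np.c_[k['cx']+f*c[:,0]/-c[:,2],k['cy']-f*c[:,1]/-c[:,2]]
def w(p,L):  # box->world
    L=np.atleast_2d(L); c,s=np.cos(p[2]),np.sin(p[2])
    return np.c_[p[0]+c*L[:,0]-s*L[:,1],p[1]+s*L[:,0]+c*L[:,1],L[:,2]]
E
python3 - <<'E'
from h import *
from scipy.optimize import least_squares
L=np.array([[75,65,44],[75,-65,44],[-75,-65,44],[-75,65,44],[30,-25,44],[30,25,44]])
t=np.array([[107,177],[262,153],[286,330],[127,355],[223,210],[155,222]])/2.7+[190,190]
s=np.array([[143,390],[203,287],[452,313],[425,428],[255,324],[238,366]])/2.7+[220,170]
kt,ks=get_calibration("top"),get_calibration("side")
kt_k=np.array([223,263])/2.7+[190,190]; ks_k=np.array([350,271])/2.7+[220,170]
for use in ("t","s","ts"):
    def f(p):
        r=[]
        K=[[-35+p[3],-25,82]]
        if 't' in use: r+=[(proj(w(p,L),kt)-t).ravel(),(proj(w(p,K),kt)-kt_k).ravel()]
        if 's' in use: r+=[(proj(w(p,L),ks)-s).ravel(),(proj(w(p,K),ks)-ks_k).ravel()]
        return np.concatenate(r)
    o=least_squares(f,[500,0,0,10],x_scale=[100,100,.3,10])
    print(use,o.x.round(3),abs(o.fun).max().round(2),np.sqrt(np.mean(o.fun**2)).round(2))
p=o.x;print(o.fun.reshape(-1,2).round(1).tolist())
print(w(p,[[-35+p[3],-25,65],[30,-25,65],[30,25,65],[-50,45,44],[75,0,0],[-75,0,0]]).round(1))
E
```

```text
t [5.1411e+02 4.2965e+01 1.8000e-02 1.4651e+01] 2.13 0.77
s [5.13606e+02 4.77180e+01 1.50000e-02 1.47060e+01] 2.09 0.84
ts [5.14108e+02 4.46010e+01 1.60000e-02 1.46150e+01] 1.84 1.02
[[-0.5, 0.2], [-1.5, 0.5], [-1.2, -0.4], [-0.7, -0.5], [-1.8, 1.0], [1.4, -0.1], [-0.8, 0.1], [-1.7, -0.7], [-0.8, -1.3], [-0.2, -0.9], [0.8, -1.6], [1.8, -1.1], [0.8, -1.4], [0.0, -0.5]]
[[494.1  19.3  65. ]
 [544.5  20.1  65. ]
 [543.7  70.1  65. ]
 [463.4  88.8  44. ]
 [589.1  45.8   0. ]
 [439.1  43.4   0. ]]
```

The fit puts the box at (514, 44.5) with yaw 0.016, so the knob is at about (494, 19), 14.6 mm along the long leg. I'll square the tool, shut the fingers and come in over the -x side of the box.

```bash
python3 -m jog '[[[1,0,0,0,0,0,-0.132],[1,0,0,0,0,0,-0.132],[1,-0.025,-0.0407,0.004,0,0,0],[1,-0.025,-0.0407,0.004,0,0,0],[1,-0.025,-0.0407,0.004,0,0,0],[1,-0.025,-0.0407,0.004,0,0,0],[1,-0.025,-0.0407,0.004,0,0,0],[1,-0.025,-0.0407,0.004,0,0,0],[1,-0.025,-0.0407,0.004,0,0,0],[1,-0.013,-0.0407,0.004,0,0,0],[1,-0.013,-0.0407,0.004,0,0,0],[1,-0.013,-0.0407,0.004,0,0,0],[1,-0.013,-0.0407,0.004,0,0,0],[1,-0.013,-0.0407,0.004,0,0,0],[1,-0.013,-0.0407,0.004,0,0,0],[1,-0.013,-0.0407,0.004,0,0,0],[1,-0.013,-0.0407,0.004,0,0,0],[1,0,0,0,0,0,0],[1,0,0,0,0,0,0]]]' 40
python3 - <<'E'
from h import *
import cv2
s=ctrl.sense();print(s['t'],s['ee_pos'],s['eef_rot'],s['width'],s['force'])
im=get_image("wrist");cv2.imwrite("pics/w0.png",im[:,:,::-1])
k=get_calibration("wrist");X=np.eye(4);X[:3,:3]=R.from_rotvec(s['eef_rot']).as_matrix();X[:3,3]=s['ee_pos'];T=X@k['tool_from_camera']
p=[514.1,44.6,.016]
print(X[:3,:3].round(3).tolist())
print(proj(w(p,[[-35+14.6,-25,82],[30,-25,44],[30,25,44],[75,65,44],[75,-65,44],[-50,45,48]]),k,T).round())
E
```

```text
t: 3.18
ee_pos: [448.2, 25.3, 171.4]
eef_rot: [-0.027, 3.141, 0.001]
force: [-0.0, 1.2, 0.7]
width: -0.0
finger_force: 0.0
3.175 [448.20977895  25.27957393 171.36216746] [-2.72540743e-02  3.14145643e+00  6.63258294e-04] -0.00024996756705229707 [-0.0227012   1.22527884  0.69995581]
[[-1.0, -0.017, 0.0], [-0.017, 1.0, 0.0], [-0.0, 0.0, -1.0]]
[[301. 308.]
 [303. 342.]
 [365. 342.]
 [410. 389.]
 [256. 389.]
 [397. 250.]]
```

View pics/w0.png

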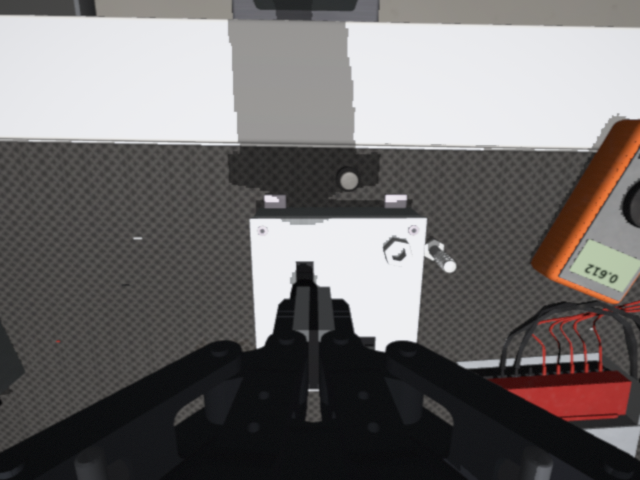

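The wrist view agrees with the fit: the nut is predicted at (397,250) and seen at (398,250). The shut fingers are at about (313,300), in front of the knob, and the way down is clear.

```bash
python3 -m jog '[[[1,-0.002,-0.006,0.02,0,0,0],[1,-0.002,0,0.03,0,0,0],[1,0,0,0.03,0,0,0],[1,0,0,0.02,0,0,0],[1,0,0,0.012,0,0,0],[1,0,0,0,0,0,0],[1,0,0,0,0,0,0]]]'
python3 - <<'E'
from h import *
import cv2
s=ctrl.sense();print(s['t'],s['ee_pos'],s['force'])
im=get_image("side");cv2.imwrite("pics/s1.png",cv2.resize(im[170:390,220:450,::-1],None,fx=2.7,fy=2.7))
E
```

```text
t: 4.1
ee_pos: [452.9, 19.1, 60.0]
eef_rot: [-0.028, 3.14, 0.0]
force: [-0.1, 0.4, -0.1]
width: 0.003
finger_force: 0.0
4.1 [452.93209835  19.11870121  59.96451668] [-0.10885899  0.39694953 -0.13512023]
```

View pics/s1.png

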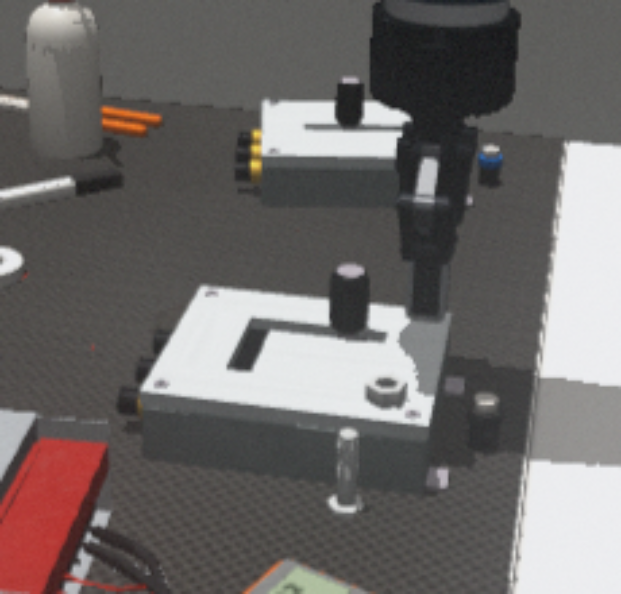

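The fingers are at about (430,290) and the knob at (350,300), in line along the slot and clear of the nut at (386,390). Now I'll push along the long leg.

```bash
python3 -m jog '[[[1,-0.008,0,0,0,0,0],[1,-0.008,0,0,0,0,0],[1,-0.008,0,0,0,0,0],[1,-0.008,0,0,0,0,0],[1,-0.008,0,0,0,0,0],[1,-0.008,0,0,0,0,0],[1,-0.008,0,0,0,0,0],[1,-0.006,0,0,0,0,0],[1,0,0,0,0,0,0]]]'
python3 -m jog '[[[1,-0.003,0,0,0,0,0],[1,-0.002,0,0,0,0,0]]]'
```

```text
t: 5.28
ee_pos: [515.2, 19.8, 59.3]
eef_rot: [-0.027, 3.14, -0.0]
force: [1.0, 0.3, 0.6]
width: 0.001
finger_force: 0.0
t: 5.52
ee_pos: [519.2, 19.8, 59.3]
eef_rot: [0.027, -3.141, 0.0]
force: [-1.4, 0.2, 0.0]
width: 0.006
finger_force: 0.6
```

```bash
python3 -m jog '[[[1,-0.002,0,0,0,0,0],[1,-0.001,0,0,0,0,0]]]'; python3 -m jog '[[[1,-0.001,0,0,0,0,0],[1,-0.001,0,0,0,0,0]]]'
python3 - <<'E'
from h import *
import cv2
s=ctrl.sense();print(s['t'],s['ee_pos'],s['force'])
im=get_image("side");cv2.imwrite("pics/s2.png",cv2.resize(im[170:390,220:450,::-1],None,fx=2.7,fy=2.7))
E
```

```text
t: 5.78
ee_pos: [522.3, 19.9, 59.2]
eef_rot: [0.027, -3.141, 0.0]
force: [-0.2, -0.4, 0.1]
width: -0.002
finger_force: 0.6
t: 6.02
ee_pos: [524.4, 19.9, 59.3]
eef_rot: [0.027, -3.141, 0.0]
force: [-1.1, 0.7, -0.3]
width: -0.0
finger_force: 0.6
6.025 [524.36024485  19.92846534  59.28093174] [-1.07991129  0.72962395 -0.26377451]
```

View pics/s2.png

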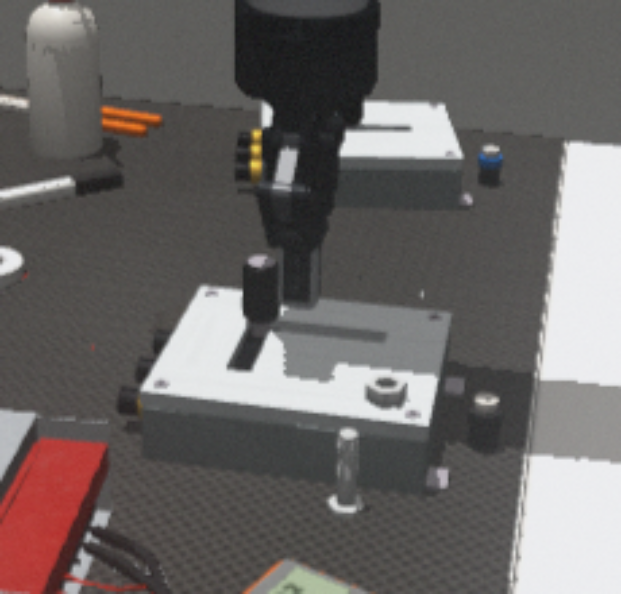

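The knob, at about (262,290), is nearly at the corner. I'll push it gently onto the stop.

```bash
for i in 1; do python3 -m jog '[[[1,-0.001,0,0,0,0,0],[1,-0.001,0,0,0,0,0]]]'|grep -E "ee_pos|force"; done; python3 -m jog '[[[1,-0.001,0,0,0,0,0],[1,0,0,0,0,0,0]]]'|grep -E "ee_pos|force"
```

```text
ee_pos: [524.7, 19.9, 59.1]
force: [-7.2, -0.1, 6.2]
finger_force: 3.7
ee_pos: [524.8, 20.0, 59.0]
force: [-8.6, -0.8, 6.8]
finger_force: 4.2
```

The stop is confirmed at about 8 N. I'll back off and go round to the knob's -y side.

```bash
python3 -m jog '[[[1,0.006,0,0,0,0,0],[1,0.012,0,0,0,0,0],[1,0,-0.015,0,0,0,0],[1,0,-0.025,0,0,0,0],[1,-0.015,0,0,0,0,0],[1,-0.020,0,0,0,0,0],[1,0,0,0,0,0,0],[1,0,0,0,0,0,0]]]'
python3 - <<'E'
from h import *
import cv2
s=ctrl.sense();print(s['t'],s['ee_pos'],s['force'])
a=get_image("side")[170:390,220:450,::-1];b=get_image("top")[220:340,215:315,::-1]
cv2.imwrite("pics/s3.png",cv2.hconcat([cv2.resize(a,(418,400)),cv2.resize(b,(333,400))]))
E
```

```text
t: 7.58
ee_pos: [544.2, -20.3, 59.1]
eef_rot: [0.026, -3.141, 0.0]
force: [0.5, -0.6, -0.1]
width: 0.002
finger_force: 0.0
7.575 [544.19583967 -20.31423743  59.1259015 ] [ 0.47491214 -0.57230288 -0.09391419]
```

View pics/s3.png

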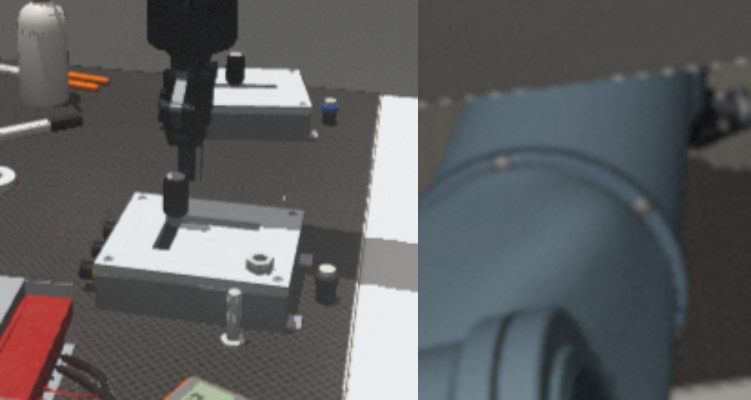

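The knob, at about (175,190) in the left picture, is at the corner with the fingers right behind it on the -y side. The arm hides it in the top view. Now the short leg.

```bash
python3 -m jog '[[[1,-0.002,0.008,0,0,0,0],[1,0,0.008,0,0,0,0],[1,0,0.008,0,0,0,0],[1,0,0.008,0,0,0,0],[1,0,0.008,0,0,0,0],[1,0,0.008,0,0,0,0],[1,0,0.008,0,0,0,0],[1,0,0,0,0,0,0]]]'; python3 -m jog '[[[1,0,0.003,0,0,0,0],[1,0,0.002,0,0,0,0]]]'|grep -E "ee_pos|force"
```

```text
t: 8.68
ee_pos: [546.0, 37.6, 59.3]
eef_rot: [0.029, -3.141, -0.001]
force: [0.5, 0.3, -0.0]
width: 0.001
finger_force: 0.0
ee_pos: [546.0, 41.1, 59.3]
force: [-0.3, -0.7, 0.1]
finger_force: 0.6
```

```bash
python3 -m jog '[[[1,0,0.001,0,0,0,0],[1,0,0.001,0,0,0,0]]]'|grep -E "ee_pos|force"; python3 -m jog '[[[1,0,0.001,0,0,0,0],[1,0,0.001,0,0,0,0]]]'|grep -E "ee_pos|force"
```

```text
ee_pos: [545.9, 43.2, 59.3]
force: [0.2, -2.1, -0.3]
finger_force: 0.6
ee_pos: [545.8, 45.4, 59.3]
force: [0.4, -1.1, -0.9]
finger_force: 0.6
```

```bash
python3 -m jog '[[[1,0,0.001,0,0,0,0],[1,0,0.001,0,0,0,0]]]'|grep -E "ee_pos|force"; python3 -m jog '[[[1,0,0.001,0,0,0,0],[1,0,0.001,0,0,0,0]]]'|grep -E "ee_pos|force"
```

```text
ee_pos: [545.8, 46.5, 59.2]
force: [-0.2, -4.8, -0.1]
finger_force: 2.5
ee_pos: [545.8, 46.8, 59.2]
force: [1.1, -9.6, -1.5]
finger_force: 4.6
```

The hard stop is reached: the force rose to about 10 N at y = 46.8. I'll back away from the knob, lift, and look.

```bash
python3 -m jog '[[[1,0,-0.006,0,0,0,0],[1,0,-0.014,0,0,0,0],[1,0,-0.02,0,0,0,0],[1,0,0,-0.03,0,0,0],[1,0,0,-0.04,0,0,0],[1,0.02,-0.03,-0.04,0,0,0],[1,0.03,-0.04,-0.02,0,0,0],[1,0.03,-0.04,0,0,0,0],[1,0.03,-0.04,0,0,0,0],[1,0,-0.04,0,0,0,0],[1,0,0,0,0,0,0],[1,0,0,0,0,0,0]]]'
python3 - <<'E'
from h import *
import cv2
s=ctrl.sense();print(s['t'],s['ee_pos'],s['force'])
a=get_image("side")[170:390,220:450,::-1];b=get_image("top")[220:340,215:315,::-1]
cv2.imwrite("pics/s4.png",cv2.hconcat([cv2.resize(a,(418,400)),cv2.resize(b,(333,400))]))
p=[514.1,44.6,.016];P=w(p,[[30,25,82]])
for c in("side","top"):
  q=proj(P,get_calibration(c))[0]; o=[220,170,418/230,400/220] if c=="side" else [215,220,3.33,3.33]
  print(c,((q[0]-o[0])*o[2]+(418 if c=="top" else 0)).round(),((q[1]-o[1])*o[3]).round())
E
```

```text
t: 11.42
ee_pos: [439.9, -182.0, 189.3]
eef_rot: [-0.027, 3.141, 0.001]
force: [0.4, 0.8, 0.2]
width: -0.002
finger_force: 0.0
11.425 [ 439.91447598 -182.04443755  189.29247055] [0.44833054 0.83068209 0.20506489]
side 162.0 201.0
top 522.0 162.0
```

View pics/s4.png

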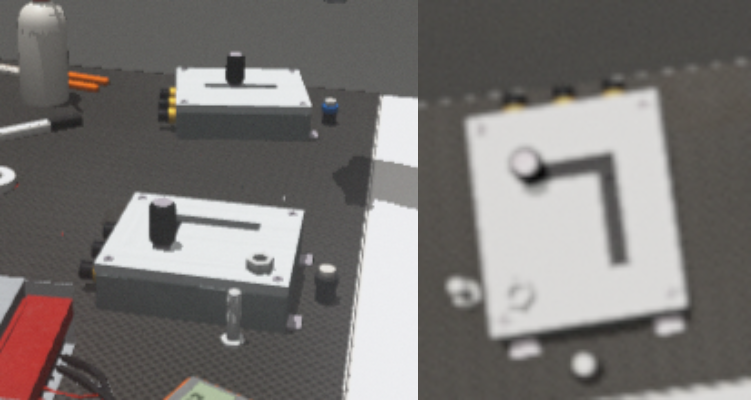

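The knob stands at the slot end: its cap is at (162,203) in the side view and (526,162) in the top view, against predictions of (162,201) and (522,162). The nut, bolt, black fitting and the neighbouring valve's knob have not moved, and the robot is clear.

```bash
python3 -c "
from rig import order
print(order.close_job())"
```

```text
the job is handed in; nothing more can be done
None
```

The L-slot valve is switched over: I pushed the knob to the corner and then to the hard stop at the end of the short leg, nothing else in the check views had moved, the arm came away clear, and I handed the job in at about 11.5 s.

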